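Lift the varnished knob from under the dust cover with tongs

TASK

A freshly varnished round knob is drying beside a square furniture foot under the clear sliding cover on the drying board. First slide the cover fully open, then pick up the tongs, close them on the round knob without touching either piece with the gripper or shifting the square foot, and lift the knob at least 8 cm above the board. Finish while still holding it up in the tongs, with the cover left open.

Things in the scene. Friction and masses are not known exactly. Their poses are not given: they have to be found in the camera images.
- board: Fixed wooden board 110 (x) x 320 (y) x 12 mm thick on the table; origin at the centre of its underside, x away from the robot, y along it to the left, z up. A fixed upright end panel (84 x 5 x 60 mm) stands at y = -154.5 mm. The two pieces stand on it about 68 mm apart, near y = -40 and y = -108 mm, within 8 mm of its middle line. Yaw up to 0.2 rad either way.
- cover (a joint): Travel in m of the clear plastic cover along the board's +y: 0 = shut against the end panel, 0.150 = fully open at its stop. The cover is a hood 84 (x) x 152 (y) x 64 mm high: roof, front, back and +y end wall, open below and at its -y end, so it slides off the pieces. About 1.5 N of friction; it stays where left.
- cover_grip (a point): Middle of the round dark wooden grip on the cover's roof: an upright cylinder, 22 mm across and 30 mm tall, centred on the roof; this point is 15 mm below its top, 96 mm above the table. It moves with the cover.
- knob: The round turned drawer knob of plain light wood, upright, 44 mm tall, about 40 g: round foot 24 mm across (to 4 mm height), slim straight neck 20 mm across (6 to 27 mm height), round head 28 mm across (31 to 38 mm height). Origin at the centre of its underside, z up its axis.
- foot: The square furniture foot of the same wood, 22 x 22 mm with a 26 x 26 mm cap, 38 mm tall; origin at the centre of its underside. It must stay where it stands. Which of the two places holds the knob and which the foot varies.
- tongs: Loose sprung steel tongs, 220 mm long, 110 g, flat on the table, arms side by side. Origin: on the underside, midway between the two black thumb plates; x along the tongs to the jaws, z up. Thumb plates: 32 mm long (x), 34 mm tall from the table, 55 mm over their outsides when relaxed; grip there from above, one finger outside each. All else is 16 mm tall or less.
- tongs_l: Left (+y) arm with thumb plate and jaw; origin at its hinge, 85 mm behind and 10 mm left of the tongs' origin. Springs hold the arms open against stops; they close symmetrically. 3.5 N on the plates starts to close them, 6 N closes them onto the knob's neck. Squeezed to 50 mm over the plates the tongs can be carried with the jaws still 45 mm apart; at 40 mm the jaws are 20 mm apart.
- tongs_r: Right (-y) arm of the tongs, likewise; origin at its hinge, 85 mm behind and 10 mm to the right of the tongs' origin.
- jaw (a point): Point midway between the jaws, 105 mm in front of the tongs' origin and 6 mm above the underside. Each jaw is 34 mm long and 12 mm tall (0 to 12 mm above the underside), slightly hollowed; 57 mm apart when relaxed. It fits the knob's neck with the tongs' underside about 8 mm above the board.

How it is judged:
By the outcome, as a careful person would: the job done as asked, in the order asked, and still so for the second after the job is handed in, while the arm keeps its last pose, push and grip.
It also fails if it takes over 51 s, if anything falls off the work surface, if the arm or the gripper's body presses on something with over 40 N, if the wrist force passes 120 N, or if a joint passes its speed limit or range.

ROBOT

A 6-joint arm with a two-finger parallel gripper is mounted at the origin on a cart in front of the work surface, level with it; the furniture and walls round the work are solid. World frame = base frame: x ahead of the robot, y to its left, z up, the work surface at z = 0. Lengths are in mm, angles in rad, forces in N, time in s.
With the tool pointing down it reaches from about 300 to 775 mm from the base axis. Payload 14.6 kg.
Tool frame: the origin (TCP) lies at the centre of the arm's flange, where the gripper is bolted on; the fingertips stand 199 mm ahead of it and the grasp point (between the pads) lies 180 mm ahead of it; z points along the fingers, y is the line along which they close (so a half turn about z gives the same grasp; the last joint's range is limited). The gripper opens to 94 mm and grips with 3 to 60 N. Pads are 16 mm wide; open, the fingers measure 119 mm over their backs; the gripper's body (75 mm by 177 mm) begins 78 mm behind the grasp point.
Start: joints at [-1.312, 0.3, 1.521, -0, 1.321, -0.067], TCP at [176.03, -521.061, 404.646] pointing down, gripper open.
Joint ranges: [-3.03, 3.03], [-0.79, 2.21], [0.23, 2.52], [-1.04, 4.18], [0, 3.07], [-2.55, 2.55]. Speed limits (rad/s): [2.22, 2.22, 2.57, 3.14, 3.14, 3.14].

INTERFACE

Orientations are given as [roll, pitch, yaw] about the fixed x, y, z axes, in that order (R = Rz(yaw) Ry(pitch) Rx(roll)).
In Python, from cell import manip, optics, workorder gives the robot as it stands.
- The arm moves only by the tool step_arm, never from a script. Its argument "increments" is a list that holds one entry, the list of rows, each a list of 7 numbers: the turn, a rotation vector about the tool's x, y, z as a fraction of full scale, then the shift along the tool's x, y, z as a fraction of full scale, then the closure, from -1 (fully open) to 1 (shut). In form: [[[wx, wy, wz, tx, ty, tz, fingers], ...]]. A call has 1 to 5 rows; each row shifts and turns the commanded pose from where the row before left it, along the tool's axes as they then stand; what a row does not reach is not made up. Full scale, the value 1, is 40 mm for a shift and 45 degrees for a turn. A row lasts 1/10 s, in which the tool goes at most 50 mm and 8.59 degrees, less where a joint would pass 70% of its speed; a pose out of reach is approached as far as the arm can. A call with a number of a shift or a turn outside -1 to 1 is refused whole. A call with a gripper value outside its range is refused whole. The fingers move at their own pace and stop on an object; "newtons" is the grip in N (left out, the last holds). Time passes only in rows, so rows that do not move let the fingers close. It gives the time, the measured TCP pose, the force, the opening and the grip force at its end, in the units of the state.
- manip.read_state(): the state, without advancing time (a new reading comes with each control period).
- optics.camera(name): name is "scene" or "top" or "wrist"; returns a dict with "frame" (400x640x3 uint8, red, green, blue), "range_z" (400x640 float32, mm along the optical axis (not along the pixel's ray), 0 where there is no reading), "mtx" (3x3 intrinsics, pixels), "cam_to_world" (4x4, takes a point from camera to world coordinates). Camera axes: x right, y down, z forward; pixel columns grow to the right and rows downward; lengths in mm; the calibration is good to about 2 mm. The wrist camera is an equidistant fisheye: a pixel r from the principal point sees the ray r / f radians off the axis. A picture is of the moment at which its call begins.
- workorder.sign_off(): hands the job in; it is judged then, once.
The state is a dict: "clock": time; "joints": joint angles; "qd": joint speeds; "effort": joint torques, N m; "eef_pos": TCP position; "eef_rot": TCP orientation; "wrist_force": force on the tool from outside, world axes, zero at the start; "moment": the same for the moment, N m; "finger_gap": finger opening in mm; "finger_force": force on a finger pad.
Only numpy, scipy, OpenCV 4.12 (cv2) and the standard library are available. Lean on these libraries where they do the work, as an engineer would, in place of code of your own. Each camera call takes 0.05 s, during which the arm holds its last target. There are 200 camera calls.

## Working session

There is one attempt and no reset: what is moved stays moved. The work goes in short steps, Python scripts to look and compute and a tool call to move; the robot and the scene stay as the last step left them, time stands still between calls to the robot, and variables do not carry over. Pictures are saved under pics/ and viewed, at most 13 in all, crops included, and the job is handed in when it is done.

Besides the shell and the picture viewer there is one more tool, called after "Emit:" as a command line: name --argument value ..., lists and objects as JSON in quotes. step_arm: Moves the arm, as the interface text tells. Its arguments: {"type":"object","properties":{"increments":{"type":"array","items":{"type":"array","items":{"type":"array","items":{"type":"number"}}}},"newtons":{"type":"number"}},"required":["increments"]}

```bash
mkdir -p pics; cat > h.py <<'E'
import numpy as np, cv2
from cell import manip, optics, workorder
from scipy.spatial.transform import Rotation as R
def snap(n,fn=None):
    c=optics.camera(n)
    if fn: cv2.imwrite('pics/'+fn,c['frame'][:,:,::-1])
    np.savez('/tmp/'+n,**c); return c
def world(c,uv):  # depth-based points, pinhole
    K=c['mtx'];T=c['cam_to_world']; uv=np.atleast_2d(uv)
    z=c['range_z'][uv[:,1].astype(int),uv[:,0].astype(int)]
    p=np.c_[(uv[:,0]-K[0,2])/K[0,0]*z,(uv[:,1]-K[1,2])/K[1,1]*z,z]
    return p@T[:3,:3].T+T[:3,3]
def plane(c,uv,h):
    K=c['mtx'];T=c['cam_to_world']; uv=np.atleast_2d(uv).astype(float)
    d=np.c_[(uv[:,0]-K[0,2])/K[0,0],(uv[:,1]-K[1,2])/K[1,1],np.ones(len(uv))]@T[:3,:3].T
    o=T[:3,3]; return o+d*((h-o[2])/d[:,2])[:,None]
E
python3 - <<'E'
from h import *
for n in('scene','top'):
    c=snap(n,n+'0.png'); print(n,c['mtx'].round(1).tolist(),c['cam_to_world'].round(3).tolist())
s=manip.read_state(); print(s)
E
```

```text
scene [[504.1, 0.0, 319.4], [0.0, 504.1, 200.2], [0.0, 0.0, 1.0]] [[0.521, -0.355, 0.776, -481.077], [-0.853, -0.193, 0.485, -716.459], [-0.022, -0.915, -0.403, 592.417], [0.0, 0.0, 0.0, 1.0]]
top [[455.2, 0.0, 319.3], [0.0, 455.2, 196.3], [0.0, 0.0, 1.0]] [[-0.0, -0.997, 0.079, 390.845], [-1.0, 0.002, 0.019, -133.906], [-0.019, -0.079, -0.997, 936.848], [0.0, 0.0, 0.0, 1.0]]
{'clock': 0.1, 'joints': array([-1.31164099e+00,  3.00401217e-01,  1.52151993e+00, -8.45753471e-06,
        1.32067463e+00, -6.65923949e-02]), 'qd': array([-0.0001513 , -0.00051009, -0.00308927,  0.00090309, -0.00091459,
        0.00122704]), 'effort': array([ 6.73716640e-04, -5.32644188e+01, -3.53284085e+01,  7.09062209e-02,
        2.34991946e-02, -8.36227855e-05]), 'eef_pos': array([ 176.00239594, -521.04703826,  404.15042552]), 'eef_rot': array([-3.14059121e+00, -5.85767769e-05,  3.25749799e-01]), 'wrist_force': array([-0.20667082, -0.1379122 ,  0.33314406]), 'moment': array([ 0.02336799,  0.04096608, -0.02505956]), 'finger_force': 0.0, 'finger_gap': 93.80802833331668}
```

View pics/top0.png

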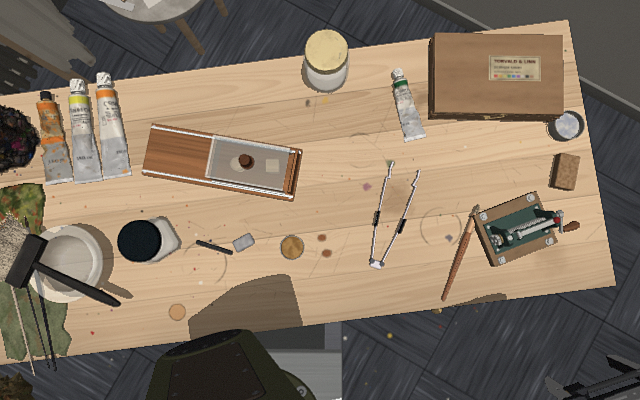

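View pics/scene0.png

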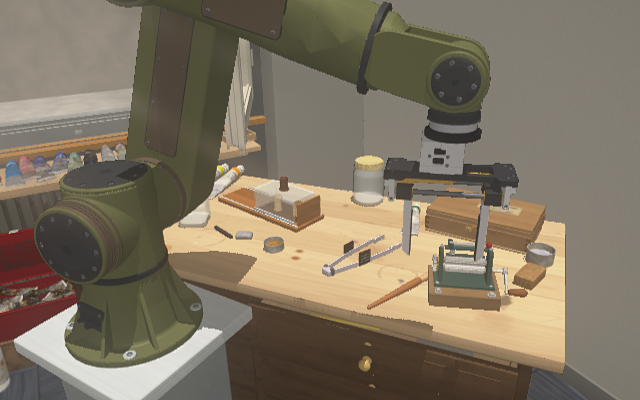

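```bash
python3 - <<'E'
from h import *
f=cv2.imread('pics/top0.png')
a=cv2.resize(f[115:210,135:310],None,fx=4.5,fy=4.5,interpolation=cv2.INTER_CUBIC)
cv2.imwrite('pics/b0.png',a)
a=cv2.resize(f[150:280,350:440],None,fx=4.5,fy=4.5,interpolation=cv2.INTER_CUBIC)
cv2.imwrite('pics/t0.png',a)
E
```

```text
(no output)
```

View pics/b0.png

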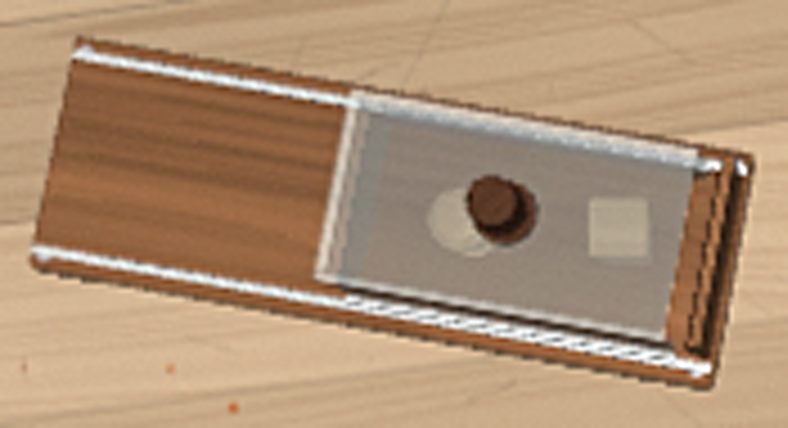

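View pics/t0.png

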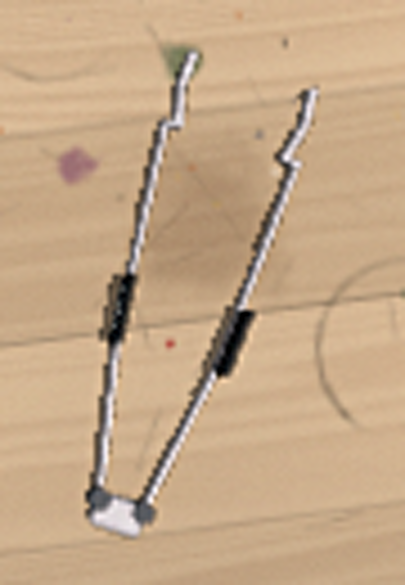

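The top view shows the knob at about (237,164), on the inner spot, and the square foot at about (273,166), next to the end panel. The cover grip is at (245,160). The thumb plates are at (377,218) and (402,226), with the jaws toward +x.

```bash
python3 - <<'E'
from h import *
c=dict(np.load('/tmp/top.npz'))
o=np.array([135,115])
cr=plane(c,np.array([[75,38],[752,155],[715,388],[32,265]])/4.5+o-.4,12); print(cr.round(1).tolist())
g=plane(c,np.array([[493,200]])/4.5+o-.4,111);print('grip',g.round(1))
# depth on grip
H=world(c,np.array([[245,159],[244,159],[244,160]]));print(H.round(1))
# tongs: black mask
f=c['frame'].astype(int); m=np.zeros((400,640),bool); m[205:240,365:412]=f[205:240,365:412].max(2)<70
n,l,st,ce=cv2.connectedComponentsWithStats(m.astype(np.uint8))
for i in range(1,n):
    if st[i,4]>15:
        v,u=np.nonzero(l==i); P=world(c,np.c_[u,v]); Q=P[P[:,2]>22]
        print(st[i].tolist(),ce[i].round(1),len(Q),P.mean(0).round(1),Q.mean(0).round(1) if len(Q) else 0, P[:,2].max().round(1), plane(c,ce[i],25).round(1))
o=np.array([350,150])
print('jaws tips/hinge',plane(c,np.array([[193,55],[312,92],[98,497],[146,514]])/4.5+o-.4,14).round(1).tolist())
E
```

```text
[[617.6, 233.5, 12.0], [561.7, -79.9, 12.0], [454.9, -63.4, 12.0], [512.0, 250.3, 12.0]]
grip [[525.2  20.2 111. ]]
[[525.1  18.4 112. ]
 [524.9  20.1 113.2]
 [523.4  20.3 111.6]]
[374, 211, 6, 16, 38] [376.3 218.7] 25 [ 418.  -230.2   25.1] [ 419.1 -230.6   32.1] 36.3 [[ 418.  -230.2   25. ]]
[397, 219, 9, 15, 46] [401.2 225.6] 28 [ 404.1 -279.5   25.5] [ 404.1 -279.8   31.6] 37.1 [[ 404.1 -279.6   25. ]]
jaws tips/hinge [[534.2, -265.4, 14.0], [517.1, -318.9, 14.0], [335.4, -220.6, 14.0], [327.9, -241.8, 14.0]]
```

Emit:
step_arm --increments '[[[0, 0, 0.16, 0.7, -0.6, 0, -1], [0, 0, 0.16, 0.7, -0.6, 0, -1], [0, 0, 0.16, 0.6, -0.7, 0, -1], [0, 0, 0.16, 0.6, -0.7, 0, -1], [0, 0, 0, 0.4, -0.9, 0, -1]]]'

```text
clock: 0.6
eef_pos: [287.6, -370.1, 404.4]
eef_rot: [-3.141, 0.0, -0.182]
wrist_force: [0.7, -0.4, 0.7]
finger_gap: 94.2
finger_force: 0.0
```

```bash
cat > go.py <<'E'
import sys
from h import *
# usage: go.py x y z yaw  (grasp-point target, tool down) -> total tool shifts and turn in scale units
def go(t,yaw):
    s=manip.read_state(); Rt=R.from_euler('xyz',s['eef_rot'])
    d=np.array(t)+[0,0,180]-s['eef_pos']; des=R.from_euler('xyz',[np.pi,0,yaw])
    print('t',s['clock'],'pos',s['eef_pos'].round(1),'rot',s['eef_rot'].round(4),'gap',round(s['finger_gap'],1),'F',s['wrist_force'].round(1))
    print('shift',(Rt.inv().apply(d)/40).round(3),'after turn',(des.inv().apply(d)/40).round(3),'turn',((Rt.inv()*des).as_rotvec()/np.deg2rad(45)).round(3))
if __name__=='__main__':
    a=list(map(float,sys.argv[1:])); go(a[:3],a[3])
E
python3 go.py 525 19.5 150 -0.177
```

```text
t 0.6 pos [ 287.6 -370.1  404.4] rot [-3.1413e+00  2.0000e-04 -1.8180e-01] gap 94.2 F [ 0.7 -0.4  0.7]
shift [  4.075 -10.653   1.863] after turn [  4.126 -10.634   1.861] turn [-0.     0.    -0.006]
```

Emit:
step_arm --increments '[[[0, 0, 0, 0.4, -1, 0.17, -1], [0, 0, 0, 0.4, -1, 0.17, -1], [0, 0, 0, 0.4, -1, 0.17, -1], [0, 0, 0, 0.4, -1, 0.17, -1], [0, 0, 0, 0.4, -1, 0.17, -1]]]'

```text
clock: 1.1
eef_pos: [401.3, -186.7, 370.3]
eef_rot: [-3.142, 0.0, -0.177]
wrist_force: [0.3, -1.2, -0.7]
finger_gap: 94.1
finger_force: 0.0
```

Emit:
step_arm --increments '[[[0, 0, 0, 0.4, -1, 0.17, -1], [0, 0, 0, 0.4, -1, 0.17, -1], [0, 0, 0, 0.4, -1, 0.17, -1], [0, 0, 0, 0.4, -1, 0.17, -1], [0, 0, 0, 0, 0, 0, -1]]]'

```text
clock: 1.6
eef_pos: [493.3, -38.8, 342.2]
eef_rot: [-3.141, 0.002, -0.173]
wrist_force: [0.5, -0.7, 0.3]
finger_gap: 94.2
finger_force: 0.0
```

```bash
python3 go.py 525 19.5 102 -0.177
```

```text
t 1.6 pos [493.3 -38.8 342.2] rot [-3.1411e+00  1.7000e-03 -1.7280e-01] gap 94.2 F [ 0.5 -0.7  0.3]
shift [ 0.534 -1.572  1.506] after turn [ 0.525 -1.575  1.506] turn [-0.001  0.002  0.005]
```

Emit:
step_arm --increments '[[[0, 0, 0, 0.27, -0.78, 0.2, -1], [0, 0, 0, 0.26, -0.78, 0.2, -1], [0, 0, 0, 0, 0, 0.5, -1], [0, 0, 0, 0, 0, 0.5, -1], [0, 0, 0, 0, 0, 0, -1]]]'

```text
clock: 2.1
eef_pos: [523.2, 15.2, 285.2]
eef_rot: [3.141, 0.005, -0.177]
wrist_force: [-0.4, 0.3, -0.3]
finger_gap: 94.0
finger_force: 0.0
```

```bash
python3 - <<'E'
from h import *
from go import go
go([525,19.5,102],-.177)
snap('scene','s1.png')
E
```

```text
t 2.1 pos [523.2  15.2 285.2] rot [ 3.1409  0.0045 -0.177 ] gap 94.0 F [-0.4  0.3 -0.3]
shift [ 0.026 -0.115  0.079] after turn [ 0.026 -0.115  0.08 ] turn [0.001 0.006 0.   ]
```

View pics/s1.png

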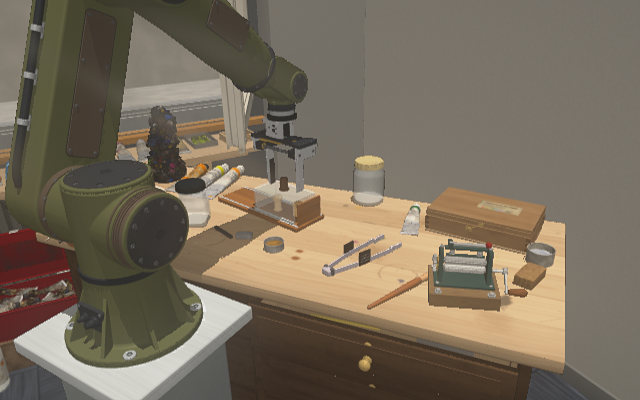

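The fingers straddle the dark cover grip at about (284,183), clear of the roof, so I'll close on it.

Emit:
step_arm --increments '[[[0, 0, 0, 0.03, -0.1, 0, 0.3], [0, 0, 0, 0, 0, 0, 0.6], [0, 0, 0, 0, 0, 0, 0.6], [0, 0, 0, 0, 0, 0, 0.6], [0, 0, 0, 0, 0, 0, 0.6]]]' --newtons 20

```text
clock: 2.65
eef_pos: [525.7, 19.2, 287.7]
eef_rot: [-3.142, -0.0, -0.177]
wrist_force: [-0.8, 0.4, 0.4]
finger_gap: 57.4
finger_force: 0.0
```

Emit:
step_arm --increments '[[[0, 0, 0, 0, 0, 0.1, 0.7], [0, 0, 0, 0, 0, 0, 0.7], [0, 0, 0, 0, 0, 0, 0.7], [0, 0, 0, 0, 0, 0, 0.7], [0, 0, 0, 0, 0, 0, 0.7]]]'

```text
clock: 3.15
eef_pos: [525.7, 19.3, 283.4]
eef_rot: [-3.141, -0.0, -0.177]
wrist_force: [0.6, 1.5, 0.1]
finger_gap: 21.7
finger_force: 20.0
```

Emit:
step_arm --increments '[[[0, 0, 0, 0, -0.4, 0, 0.7], [0, 0, 0, 0, -0.6, 0, 0.7], [0, 0, 0, 0, -0.7, 0, 0.7], [0, 0, 0, 0, -0.7, 0, 0.7], [0, 0, 0, 0, -0.7, 0, 0.7]]]'

```text
clock: 3.65
eef_pos: [547.7, 142.2, 283.5]
eef_rot: [3.141, -0.0, -0.177]
wrist_force: [3.7, -2.5, -2.3]
finger_gap: 21.7
finger_force: 20.0
```

```bash
python3 go.py 549.5 158 103 -0.177
```

```text
t 3.65 pos [547.7 142.2 283.5] rot [ 3.1411e+00 -3.0000e-04 -1.7700e-01] gap 21.7 F [ 3.7 -2.5 -2.3]
shift [-0.025 -0.397  0.011] after turn [-0.025 -0.397  0.012] turn [ 0.001 -0.    -0.   ]
```

Emit:
step_arm --increments '[[[0, 0, 0, 0, -0.25, 0, 0.7], [0, 0, 0, 0, -0.1, 0, 0.7], [0, 0, 0, 0, -0.08, 0, 0.7], [0, 0, 0, 0, 0, 0, 0.7]]]'

```text
clock: 4.05
eef_pos: [550.6, 157.8, 283.5]
eef_rot: [-3.141, -0.0, -0.177]
wrist_force: [2.6, 0.6, -1.4]
finger_gap: 22.2
finger_force: 20.0
```

Emit:
step_arm --increments '[[[0, 0, 0, 0, -0.08, 0, 0.7], [0, 0, 0, 0, -0.08, 0, 0.7], [0, 0, 0, 0, 0, 0, 0.7]]]'

```text
clock: 4.35
eef_pos: [551.7, 162.3, 283.4]
eef_rot: [3.136, 0.001, -0.178]
wrist_force: [-4.2, -22.8, 5.4]
finger_gap: 21.2
finger_force: 20.0
```

Emit:
step_arm --increments '[[[0, 0, 0, 0, 0, 0, -0.2], [0, 0, 0, 0, 0, 0, -0.4], [0, 0, 0, 0, 0, 0, -0.4], [0, 0, 0, 0, 0, 0, -0.4], [0, 0, 0, 0, 0, -0.3, -0.4]]]'

```text
clock: 4.85
eef_pos: [551.4, 164.7, 294.5]
eef_rot: [3.141, 0.003, -0.177]
wrist_force: [0.8, 0.0, 0.2]
finger_gap: 58.0
finger_force: 0.0
```

Emit:
step_arm --increments '[[[0, 0, 0, 0, 0, -0.7, -0.5], [0, 0, 0, 0, 0, -0.8, -0.7], [0, 0, -0.05, 0, 0.5, -0.5, -1], [0, 0, 0, -0.3, 0.9, 0, -1], [0, 0, 0, -0.3, 0.9, 0, -1]]]'

```text
clock: 5.35
eef_pos: [513.8, 76.2, 376.8]
eef_rot: [-3.141, -0.002, -0.136]
wrist_force: [0.4, -0.3, 0.3]
finger_gap: 93.5
finger_force: 0.0
```

```bash
python3 go.py 412 -255 100 -0.285
```

```text
t 5.35 pos [513.8  76.2 376.8] rot [-3.1412e+00 -1.8000e-03 -1.3640e-01] gap 93.5 F [ 0.4 -0.3  0.3]
shift [-1.4    8.551  2.414] after turn [-0.114  8.662  2.42 ] turn [-0.001 -0.002  0.189]
```

Emit:
step_arm --increments '[[[0, 0, 0.19, 0, 0.8, 0, -1], [0, 0, 0, 0, 1, 0, -1], [0, 0, 0, 0, 1, 0, -1], [0, 0, 0, 0, 1, 0, -1], [0, 0, 0, 0, 1, 0.2, -1]]]'

```text
clock: 5.85
eef_pos: [464.2, -109.6, 369.2]
eef_rot: [-3.142, -0.003, -0.287]
wrist_force: [0.8, -0.4, -0.4]
finger_gap: 94.1
finger_force: 0.0
```

Emit:
step_arm --increments '[[[0, 0, 0, 0, 1, 0.2, -1], [0, 0, 0, 0, 1, 0.2, -1], [0, 0, 0, 0, 0.8, 0.2, -1], [0, 0, 0, 0, 0, 0.2, -1], [0, 0, 0, 0, 0, 0, -1]]]'

```text
clock: 6.35
eef_pos: [433.0, -215.8, 335.2]
eef_rot: [-3.141, 0.001, -0.288]
wrist_force: [0.2, -0.1, 0.4]
finger_gap: 93.7
finger_force: 0.0
```

```bash
python3 - <<'E'
from h import *
from go import go
go([412,-255,100],-.285)
c=snap('top','top1.png'); cv2.imwrite('pics/c1.png',cv2.resize(c['frame'][110:300,130:440,::-1],None,fx=2.5,fy=2.5,interpolation=cv2.INTER_CUBIC))
E
```

```text
t 6.35 pos [ 433.  -215.8  335.2] rot [-3.1412e+00  9.0000e-04 -2.8810e-01] gap 93.7 F [ 0.2 -0.1  0.4]
shift [-0.223  1.088  1.38 ] after turn [-0.228  1.087  1.38 ] turn [-0.001  0.001 -0.004]
```

View pics/c1.png

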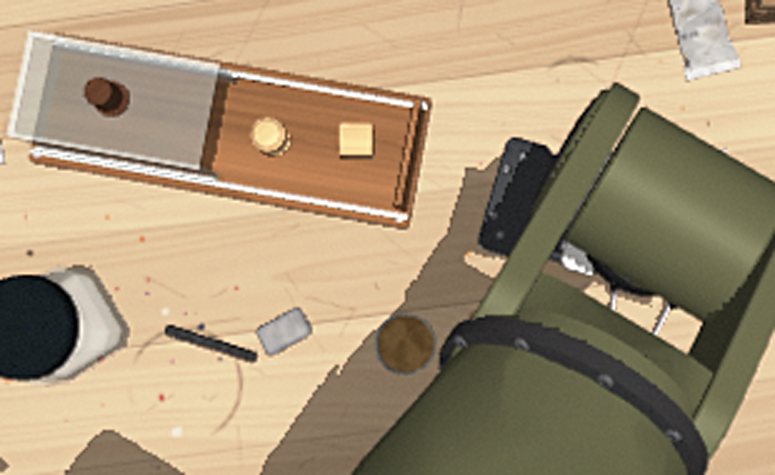

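The cover is fully open. The round knob is at about (237,164) and the square foot at about (272,166) in the full image.

```bash
python3 - <<'E'
from h import *
c=dict(np.load('/tmp/top.npz')); f=c['frame'].astype(int)
m=np.zeros((400,640),np.uint8); s=np.s_[148:182,222:286]
m[s]=((f[s].min(2)>110)&(f[s][...,0]>205)); n,l,st,ce=cv2.connectedComponentsWithStats(m)
for i in range(1,n):
    if st[i,4]<25: continue
    v,u=np.nonzero(l==i);P=world(c,np.c_[u,v]); T=P[P[:,2]>46]
    print(st[i].tolist(),ce[i].round(2),plane(c,ce[i],53).round(1),len(T),T.mean(0).round(1),np.median(P[:,2]).round(1))
s=np.s_[140:175,150:190]
m[:]=0; m[s]=f[s].max(2)<110
n,l,st,ce=cv2.connectedComponentsWithStats(m)
print(st[1:].tolist(),ce[1:])
E
python3 go.py 412 -255 24 -0.285
```

```text
[268, 148, 18, 3, 29] [277.86 148.72] [[554.9 -35.3  53. ]] 0 [nan nan nan] 14.6
[231, 157, 13, 14, 136] [236.88 163.4 ] [[526.1  45.3  53. ]] 136 [525.7  44.8  55.2] 55.1
[266, 159, 13, 13, 168] [271.96 165.04] [[522.6 -23.9  53. ]] 167 [522.9 -23.7  50.7] 50.5
[[164, 141, 18, 16, 197], [150, 168, 39, 7, 44]] [[172.56345178 148.16751269]
 [168.93181818 171.15909091]]
t 6.4 pos [ 433.3 -215.3  335.7] rot [-3.1413e+00  3.0000e-04 -2.8680e-01] gap 94.0 F [-0.3 -0.5  0.5]
shift [-0.229  1.104  3.293] after turn [-0.232  1.102  3.293] turn [-0.     0.    -0.002]<stdin>:8: RuntimeWarning: Mean of empty slice.
  ret = um.true_divide(
```

Emit:
step_arm --increments '[[[0, 0, 0, -0.12, 0.6, 0, -1], [0, 0, 0, -0.11, 0.49, 0, -1], [0, 0, 0, 0, 0, 0.5, -1], [0, 0, 0, 0, 0, 0.5, -1], [0, 0, 0, 0, 0, 0, -1]]]'

```text
clock: 6.9
eef_pos: [412.2, -253.8, 294.3]
eef_rot: [-3.141, 0.003, -0.285]
wrist_force: [-0.7, -0.3, 0.6]
finger_gap: 94.0
finger_force: 0.0
```

```bash
python3 - <<'E'
from h import *
from go import go
go([412,-255,24],-.285)
c=snap('wrist','w1.png'); print(c['mtx'],c['cam_to_world'].round(3))
E
```

```text
t 6.9 pos [ 412.2 -253.8  294.3] rot [-3.1405e+00  2.7000e-03 -2.8540e-01] gap 94.0 F [-0.7 -0.3  0.6]
shift [0.01  0.031 2.256] after turn [0.004 0.029 2.256] turn [-0.001  0.003 -0.001]
[[309.70691629   0.         319.73153028]
 [  0.         309.70691629 202.82914006]
 [  0.           0.           1.        ]] [[-2.82000e-01 -9.30000e-01 -2.35000e-01  4.79096e+02]
 [-9.59000e-01  2.73000e-01  7.00000e-02 -2.73076e+02]
 [-1.00000e-03  2.46000e-01 -9.69000e-01  2.73721e+02]
 [ 0.00000e+00  0.00000e+00  0.00000e+00  1.00000e+00]]
```

View pics/w1.png

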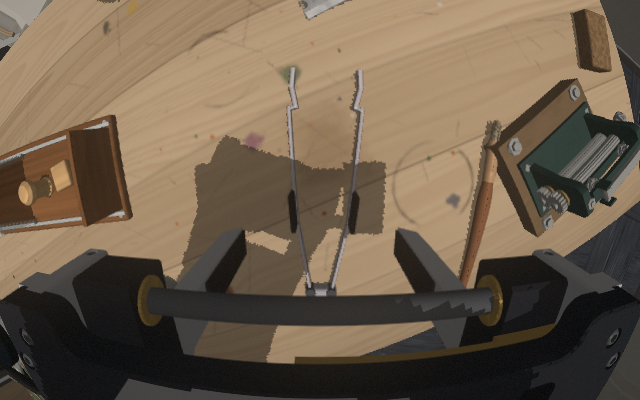

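The tongs lie centred between the fingers: plates at (294,211) and (352,211), jaws at (293,75) and (359,75).

```bash
cat >> h.py <<'E'
def fish(c,uv,h):
    K=c['mtx'];T=c['cam_to_world'];uv=np.atleast_2d(uv).astype(float)
    q=(uv-K[:2,2])/K[0,0]; r=np.linalg.norm(q,axis=1)
    d=np.c_[q/r[:,None]*np.sin(r)[:,None],np.cos(r)]@T[:3,:3].T
    o=T[:3,3]; return o+d*((h-o[2])/d[:,2])[:,None]
E
python3 - <<'E'
from h import *
c=dict(np.load('/tmp/wrist.npz')); f=c['frame'].astype(int)
m=np.zeros((400,640),np.uint8); s=np.s_[185:238,285:362]; m[s]=f[s].max(2)<50
n,l,st,ce=cv2.connectedComponentsWithStats(m)
P=[]
for i in range(1,n):
    if st[i,4]>40: print(st[i].tolist(),ce[i].round(1)); P.append(fish(c,ce[i],20)[0])
P=np.array(P);print(P.round(1).tolist(),P.mean(0).round(1)); d=P[0]-P[1];print('dist',np.linalg.norm(d))
J=fish(c,[[293,88],[358,90]],12);H=fish(c,[[309,287],[332,287]],12);print(J.round(1).tolist(),H.round(1).tolist())
a=J.mean(0)-H.mean(0);print('yaw',np.arctan2(a[1],a[0]),'orig',H.mean(0)+85*a/np.linalg.norm(a))
E
```

```text
[288, 190, 9, 43, 264] [292.4 211.1]
[348, 192, 11, 42, 267] [353.2 212.1]
[[417.1, -230.2, 20.0], [401.5, -279.8, 20.0]] [ 409.3 -255.    20. ]
dist 51.97132490064128
[[516.6, -260.6, 12.0], [499.8, -312.3, 12.0]] [[338.3, -220.6, 12.0], [332.0, -241.8, 12.0]]
yaw -0.3088938146458651 orig [ 416.11630677 -257.0287937    12.        ]
```

Emit:
step_arm --increments '[[[0, 0, 0.02, -0.02, 0.03, 0.6, -1], [0, 0, 0, 0, 0, 0.6, -1], [0, 0, 0, 0, 0, 0.5, -1], [0, 0, 0, 0, 0, 0.4, -1], [0, 0, 0, 0, 0, 0, -1]]]'

```text
clock: 7.45
eef_pos: [411.3, -255.3, 211.2]
eef_rot: [-3.141, 0.001, -0.302]
wrist_force: [-0.5, 0.9, 0.3]
finger_gap: 94.0
finger_force: 0.0
```

Emit:
step_arm --increments '[[[0, 0, 0, 0, 0, 0.15, -1], [0, 0, 0, 0, 0, 0, -0.3], [0, 0, 0, 0, 0, 0, -0.18], [0, 0, 0, 0, 0, 0, -0.1], [0, 0, 0, 0, 0, 0, -0.07]]]' --newtons 15

```text
clock: 7.95
eef_pos: [411.0, -255.9, 205.9]
eef_rot: [3.141, -0.001, -0.303]
wrist_force: [-0.3, -0.9, -0.1]
finger_gap: 65.2
finger_force: 0.0
```

```bash
python3 go.py 411 -255 24 -0.30
```

```text
t 7.95 pos [ 411.  -255.9  205.9] rot [ 3.1414e+00 -6.0000e-04 -3.0260e-01] gap 65.2 F [-0.3 -0.9 -0.1]
shift [-0.006 -0.023  0.046] after turn [-0.006 -0.023  0.046] turn [ 0.    -0.001 -0.003]
```

Emit:
step_arm --increments '[[[0, 0, 0, 0, 0, 0.03, -0.04], [0, 0, 0, 0, 0, 0, -0.04], [0, 0, 0, 0, 0, 0, -0.04], [0, 0, 0, 0, 0, 0, -0.04]]]'

```text
clock: 8.35
eef_pos: [411.0, -255.9, 204.4]
eef_rot: [3.141, -0.001, -0.302]
wrist_force: [0.9, -0.8, 3.3]
finger_gap: 49.2
finger_force: 5.7
```

Emit:
step_arm --increments '[[[0, 0, 0, 0, 0, -0.2, -0.04], [0, 0, 0, 0, 0, -0.5, -0.04], [0, 0, 0, 0, 0, -0.6, -0.04], [0, 0, 0, 0, 0, -0.6, -0.04], [0, 0, 0, 0, 0, -0.6, -0.04]]]'

```text
clock: 8.85
eef_pos: [410.6, -255.7, 305.4]
eef_rot: [-3.141, 0.001, -0.303]
wrist_force: [-0.2, -0.2, -0.3]
finger_gap: 48.9
finger_force: 4.3
```

Emit:
step_arm --increments '[[[0, 0, 0, 0, 0, -0.4, -0.04], [0, 0, 0, 0, 0, 0, -0.04], [0, 0, 0, 0, 0, 0, -0.04]]]'

```text
clock: 9.15
eef_pos: [410.7, -255.7, 319.8]
eef_rot: [-3.141, 0.0, -0.303]
wrist_force: [0.2, -1.0, -2.5]
finger_gap: 49.3
finger_force: 4.3
```

```bash
python3 - <<'E'
from h import *
from go import go
c=dict(np.load('/tmp/top.npz')); print('eraser h',world(c,[[245,242],[243,243],[210,245],[215,248]])[:,[0,1,2]].round(0).tolist())
go([422.6,63.5,134],-.177)
c=snap('wrist','w2.png')
E
```

```text
eraser h [[371.0, 35.0, 14.0], [369.0, 39.0, 12.0], [365.0, 106.0, 11.0], [359.0, 96.0, 11.0]]
t 9.15 pos [ 410.7 -255.7  319.8] rot [-3.1415e+00  4.0000e-04 -3.0260e-01] gap 49.3 F [ 0.2 -1.  -2.5]
shift [-2.094 -7.707  0.148] after turn [-1.112 -7.909  0.146] turn [-0.     0.001 -0.16 ]
```

View pics/w2.png

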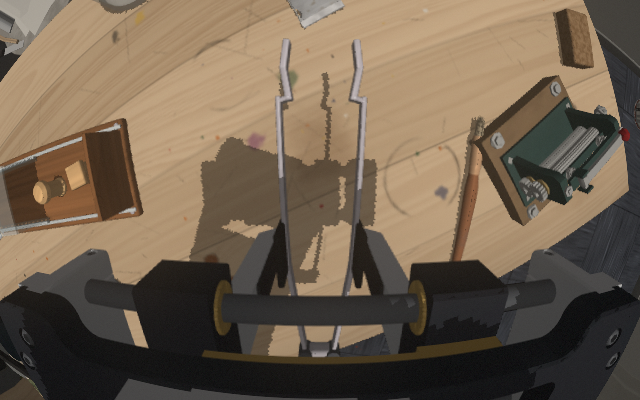

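The tongs hang level between the fingers, with the jaws spanning (286–290, 40–98) and (357–361, 40–98).

```bash
python3 - <<'E'
from h import *
c=dict(np.load('/tmp/wrist.npz')); T=c['cam_to_world']
s=manip.read_state(); Rt=R.from_euler('xyz',s['eef_rot'])
px=np.array([[286,41],[290,100],[357,41],[363,100],[282,150],[364,150],[283,200],[361,200]])
P=fish(c,px,127); print(Rt.inv().apply(P-s['eef_pos']).round(1).tolist())
# depth check
for u,v in px:
    w=c['range_z'][v-1:v+2,u-2:u+3]; z=w[w>0].min()
    q=(np.array([u,v])-c['mtx'][:2,2])/c['mtx'][0,0]; r=np.linalg.norm(q); d=np.r_[q/r*np.sin(r),np.cos(r)]
    print((T[:3,:3]@(d/d[2]*z)+T[:3,3]).round(1))
E
```

```text
[[119.2, -19.0, 192.2], [85.0, -16.6, 192.2], [119.3, 20.5, 192.2], [85.1, 23.6, 192.2], [57.0, -21.4, 192.3], [57.1, 24.5, 192.3], [28.3, -21.4, 192.3], [28.3, 23.5, 192.3]]
[ 529.6 -273.   128.1]
[ 496.3 -265.1  128.7]
[ 517.9 -310.3  128.4]
[ 484.6 -303.2  128.6]
[ 471.3 -252.2  127.3]
[ 457.8 -295.8  128.3]
[ 444.  -243.6  127.7]
[ 430.6 -286.4  127.4]
```

Emit:
step_arm --increments '[[[0, 0, -0.08, 0, 0, 0, -0.04], [0, 0, -0.08, -0.1, -0.3, 0, -0.04], [0, 0, 0, -0.1, -0.6, 0, -0.04], [0, 0, 0, -0.1, -0.7, 0, -0.04], [0, 0, 0, -0.1, -0.8, 0, -0.04]]]'

```text
clock: 9.7
eef_pos: [412.5, -157.7, 319.0]
eef_rot: [-3.141, 0.002, -0.178]
wrist_force: [-0.5, 0.6, -1.5]
finger_gap: 48.9
finger_force: 4.3
```

Emit:
step_arm --increments '[[[0, 0, 0, -0.1, -0.8, 0, -0.04], [0, 0, 0, -0.1, -0.8, 0, -0.04], [0, 0, 0, -0.1, -0.8, 0, -0.04], [0, 0, 0, -0.1, -0.8, 0, -0.04], [0, 0, 0, -0.1, -0.8, 0, -0.04]]]'

```text
clock: 10.2
eef_pos: [421.0, 3.9, 319.2]
eef_rot: [3.141, 0.002, -0.177]
wrist_force: [-0.2, -1.2, -0.7]
finger_gap: 48.9
finger_force: 4.3
```

Emit:
step_arm --increments '[[[0, 0, 0, -0.1, -0.7, 0, -0.04], [0, 0, 0, 0, -0.5, 0, -0.04], [0, 0, 0, 0, -0.3, 0, -0.04], [0, 0, 0, 0, 0, 0, -0.04], [0, 0, 0, 0, 0, 0, -0.04]]]'

```text
clock: 10.7
eef_pos: [427.8, 61.9, 319.8]
eef_rot: [3.141, 0.001, -0.177]
wrist_force: [-0.0, -0.4, -1.0]
finger_gap: 49.0
finger_force: 4.3
```

```bash
python3 go.py 426 65 100 -0.177
```

```text
t 10.7 pos [427.8  61.9 319.8] rot [ 3.1412e+00  1.0000e-03 -1.7670e-01] gap 49.0 F [-0.  -0.4 -1. ]
shift [-0.058 -0.069  0.994] after turn [-0.059 -0.069  0.994] turn [0.    0.001 0.   ]
```

Emit:
step_arm --increments '[[[0, 0, 0, -0.06, -0.07, 0.3, -0.04], [0, 0, 0, 0, 0, 0.5, -0.04], [0, 0, 0, 0, 0, 0.4, -0.04], [0, 0, 0, 0, 0, 0, -0.04], [0, 0, 0, 0, 0, 0, -0.04]]]'

```text
clock: 11.2
eef_pos: [426.2, 64.9, 272.6]
eef_rot: [3.141, 0.0, -0.178]
wrist_force: [0.7, -0.5, -0.5]
finger_gap: 49.1
finger_force: 4.3
```

```bash
python3 - <<'E'
from h import *
from go import go
go([426,65,44],-.177)
c=snap('wrist'); f=c['frame'][0:160,220:420,::-1]; cv2.imwrite('pics/w3.png',cv2.resize(f,None,fx=3.5,fy=3.5,interpolation=cv2.INTER_CUBIC))
E
```

```text
t 11.2 pos [426.2  64.9 272.6] rot [ 3.1415e+00  3.0000e-04 -1.7780e-01] gap 49.1 F [ 0.7 -0.5 -0.5]
shift [-0.005 -0.003  1.214] after turn [-0.005 -0.003  1.214] turn [ 0.     0.    -0.001]
```

View pics/w3.png

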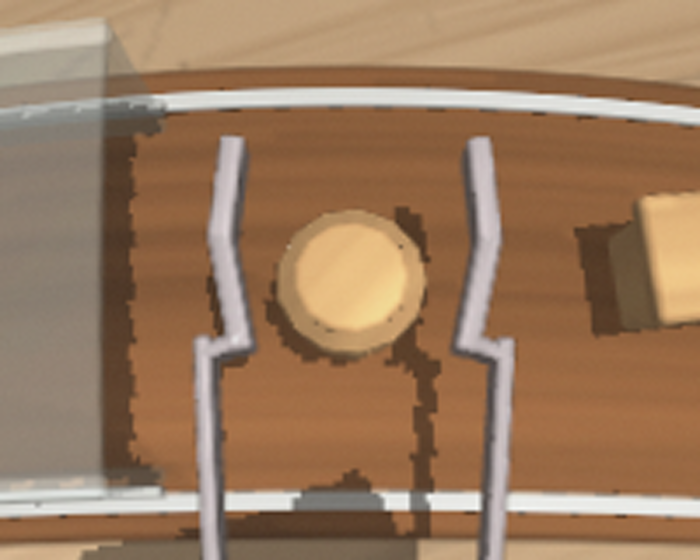

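The jaws straddle the knob top at about (351,276) in the crop. The jaw hollows are at (222,238) and (488,238), and the foot and cover are clear of both jaws.

```bash
python3 - <<'E'
from h import *
c=dict(np.load('/tmp/wrist.npz')); s=manip.read_state(); Rt=R.from_euler('xyz',s['eef_rot'])
px=lambda a:np.array(a)/3.5+[220,0]-.4
J=fish(c,px([[222,238],[488,238],[230,138],[478,138],[250,345],[460,345]]),80); K=fish(c,px([[351,276]]),56)
L=lambda P:Rt.inv().apply(P-s['eef_pos']).round(1)
print(L(J).tolist(),L(K),K.round(1)); print(L(np.array([[526,45,56.]])))
E
```

```text
[[103.1, -20.4, 193.0], [103.2, 21.5, 193.0], [120.0, -19.2, 193.0], [120.0, 20.1, 193.0], [85.6, -15.9, 193.0], [85.6, 17.0, 193.0]] [[100.3  -0.  217. ]] [[525.1  47.4  56. ]]
[[101.6   2.1 217. ]]
```

Emit:
step_arm --increments '[[[0, 0, 0, -0.06, 0, 0.1, -0.04], [0, 0, 0, 0, 0, 0.25, -0.04], [0, 0, 0, 0, 0, 0.25, -0.04], [0, 0, 0, 0, 0, 0.25, -0.04], [0, 0, 0, 0, 0, 0.2, -0.04]]]'

```text
clock: 11.75
eef_pos: [423.5, 65.9, 229.1]
eef_rot: [3.141, 0.001, -0.177]
wrist_force: [-0.4, 0.4, -1.5]
finger_gap: 48.9
finger_force: 4.3
```

Emit:
step_arm --increments '[[[0, 0, 0, 0, 0, 0.12, -0.04], [0, 0, 0, 0, 0, 0, -0.04], [0, 0, 0, 0, 0, 0, -0.04]]]'

```text
clock: 12.05
eef_pos: [423.8, 65.9, 225.5]
eef_rot: [-3.142, -0.0, -0.177]
wrist_force: [-0.7, 0.2, -0.2]
finger_gap: 49.0
finger_force: 4.3
```

```bash
python3 - <<'E'
from h import *
from go import go
go([426,65,44.4],-.177)
c=snap('wrist'); f=c['frame'][0:160,220:420,::-1]; cv2.imwrite('pics/w4.png',cv2.resize(f,None,fx=3.5,fy=3.5,interpolation=cv2.INTER_CUBIC))
E
```

```text
t 12.05 pos [423.8  65.9 225.5] rot [-3.1416 -0.     -0.1768] gap 49.0 F [-0.7  0.2 -0.2]
shift [0.059 0.013 0.028] after turn [0.059 0.013 0.028] turn [-0. -0.  0.]
```

View pics/w4.png

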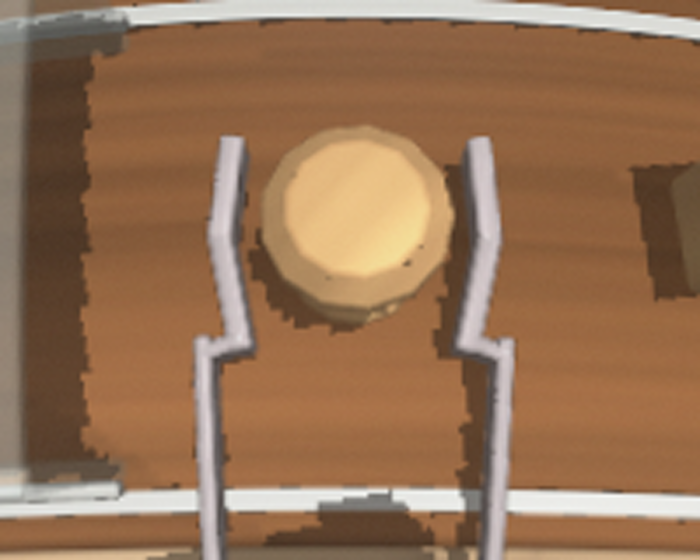

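```bash
python3 - <<'E'
from h import *
c=dict(np.load('/tmp/wrist.npz')); s=manip.read_state(); Rt=R.from_euler('xyz',s['eef_rot'])
px=lambda a:np.array(a)/3.5+[220,0]-.4
L=lambda P:Rt.inv().apply(P-s['eef_pos']).round(1)
print(L(fish(c,px([[222,238],[488,238]]),33)),L(fish(c,px([[357,205]]),56)),L(fish(c,px([[357,216]]),47)))
E
```

```text
[[103.3 -20.6 192.7]
 [103.3  21.3 192.7]] [[103.2   0.5 169.7]] [[103.5   0.6 178.7]]
```

Emit:
step_arm --increments '[[[0, 0, 0, 0, 0, 0.02, 0.02], [0, 0, 0, 0, 0, 0, 0.08], [0, 0, 0, 0, 0, 0, 0.14], [0, 0, 0, 0, 0, 0, 0.2], [0, 0, 0, 0, 0, 0, 0.3]]]' --newtons 15

```text
clock: 12.6
eef_pos: [423.7, 65.9, 224.7]
eef_rot: [-3.142, -0.0, -0.177]
wrist_force: [0.2, -0.5, 0.1]
finger_gap: 40.0
finger_force: 15.0
```

Emit:
step_arm --increments '[[[0, 0, 0, 0, 0, 0, 0.4], [0, 0, 0, 0, 0, 0, 0.4], [0, 0, 0, 0, 0, 0, 0.4]]]'

```text
clock: 12.9
eef_pos: [423.7, 65.9, 224.7]
eef_rot: [-3.142, -0.0, -0.177]
wrist_force: [-0.9, -0.3, 0.4]
finger_gap: 39.6
finger_force: 15.0
```

Gripped on the neck. I'll lift straight up, slowly at first.

Emit:
step_arm --increments '[[[0, 0, 0, 0, 0, -0.1, 0.4], [0, 0, 0, 0, 0, -0.2, 0.4], [0, 0, 0, 0, 0, -0.4, 0.4], [0, 0, 0, 0, 0, -0.5, 0.4], [0, 0, 0, 0, 0, -0.6, 0.4]]]'

```text
clock: 13.4
eef_pos: [423.5, 65.9, 297.6]
eef_rot: [3.141, 0.001, -0.177]
wrist_force: [0.3, -0.3, -0.7]
finger_gap: 39.7
finger_force: 15.0
```

Emit:
step_arm --increments '[[[0, 0, 0, 0, 0, -0.6, 0.4], [0, 0, 0, 0, 0, -0.5, 0.4], [0, 0, 0, 0, 0, -0.3, 0.4], [0, 0, 0, 0, 0, 0, 0.4], [0, 0, 0, 0, 0, 0, 0.4]]]'

```text
clock: 13.9
eef_pos: [423.5, 65.9, 352.1]
eef_rot: [3.141, 0.001, -0.177]
wrist_force: [-0.6, 0.4, -1.6]
finger_gap: 39.7
finger_force: 15.0
```

```bash
python3 - <<'E'
from h import *
from go import go
go([426,65,165],-.177)
c=snap('scene'); f=c['frame'][140:260,200:360,::-1]; cv2.imwrite('pics/s5.png',cv2.resize(f,None,fx=4.5,fy=4.5,interpolation=cv2.INTER_CUBIC))
E
```

```text
t 13.9 pos [423.5  65.9 352.1] rot [ 3.1415e+00  6.0000e-04 -1.7690e-01] gap 39.7 F [-0.6  0.4 -1.6]
shift [0.066 0.011 0.178] after turn [0.066 0.011 0.178] turn [0.    0.001 0.   ]
```

View pics/s5.png

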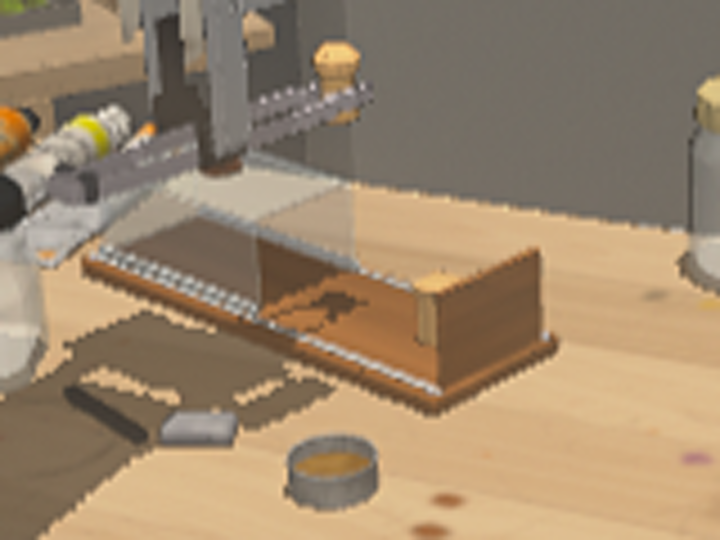

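The knob hangs upright in the tongs at about (337,80) in the crop. The tongs have risen 127 mm since the grip, the foot is still standing in place at about (435,310), and the cover is open. Handing in.

```bash
python3 -c "
from cell import workorder
print(workorder.sign_off())"
```

```text
the job is handed in; nothing more can be done
None
```

The job is handed in: the cover is fully open at its stop, the knob is held about 12 cm above the board in the tongs, and the square foot still stands in its place, all by 13.9 s on the robot's clock.

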